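# Snap the cover onto the cable box

## Robot

A 6-joint arm with a two-finger parallel gripper is mounted at the origin on the work surface. World frame = base frame: x ahead of the robot, y to its left, z up, the work surface at z = 0. Lengths are in m, angles in rad, forces in N, time in s.
With the tool pointing down it reaches from about 0.225 to 0.875 m from the base axis. Payload 3.4 kg.
Tool frame: the origin (TCP) lies at the very end of the fingers, on their centre line; the grasp point (between the pads) lies 19 mm behind it; z points along the fingers, y is the line along which they close (so a half turn about z gives the same grasp; the last joint's range is limited). The gripper opens to 85 mm and grips with 20 to 120 N. Pads are 22 mm wide; open, the fingers measure 114 mm over their backs; the gripper's body (76 mm by 85 mm) begins 54 mm behind the grasp point. The pads swing forward as they close: fully open they stand 13 mm farther back than shut.
Start: joints at [1.15, 0.276, 1.505, -0, 1.361, -0.121], TCP at [0.17, 0.549, 0.231] pointing down, gripper open.
Joint ranges: [-2.89, 2.89], [-0.75, 2.08], [0.22, 2.7], [-1.18, 4.32], [0.11, 2.71], [-2.7, 2.7]. Speed limits (rad/s): [2.57, 2.57, 3.14, 3.14, 3.14, 3.14].

## Interface

Orientations are given as a unit quaternion [w, x, y, z].
In Python, from rig import readout, vision, manip gives the robot as it stands.
- The arm moves only by the shell command python3 -m handwheel 'ROWS' [FORCE]. ROWS is JSON, a list of rows, each a list of 3 entries, a list of its own where there are three numbers: the shift along the tool's x, y, z in mm, then the turn, a rotation vector about the tool's x, y, z in units of 6 degrees (1.0 is 6 degrees), then the closure, from -1 (fully open) to 1 (shut), so that 0 is half open. A call has 1 to 20 rows; each row shifts and turns the commanded pose from where the row before left it, along the tool's axes as they then stand; what a row does not reach is not made up. A row lasts 1/8 s, in which the tool goes at most 62.5 mm and 10.7 degrees, less where a joint would pass 70% of its speed; a pose out of reach is approached as far as the arm can. A call is refused whole if a number of a shift passes 62.5 or a number of a turn 1, either way. A call with a gripper value outside its range is refused whole. The fingers move at their own pace and stop on an object; FORCE is the grip in N (left out, the last holds). Time passes only in rows, so rows that do not move let the fingers close. It gives the time, the measured TCP pose, the force, the opening and the grip force at its end, in the units of the state.
- readout.get_state(): the state, without advancing time (a new reading comes with each control period).
- vision.get_image(name): name is "side" or "top"; returns the picture (384x512x3 uint8, blue, green, red); there is no depth.
- vision.camera_params(name): a dict with "intrinsics" (3x3 intrinsics, pixels), "rvec" (rotation vector, rad) and "tvec" (3), from world to camera coordinates, as OpenCV has them. Camera axes: x right, y down, z forward; pixel columns grow to the right and rows downward; lengths in m; the calibration is good to about 2 mm. A picture is of the moment at which its call begins. camera_params takes no time and is no camera call.
- manip.sign_off(): hands the job in; it is judged then, once.
The state is a dict: "clock": time; "qpos": joint angles; "qd": joint speeds; "effort": joint torques, N m; "position": TCP position; "ee_rot": TCP orientation; "contact_force": force on the tool from outside, world axes, zero at the start; "moment": the same for the moment, N m; "width": finger opening in m; "gripper_force": force on a finger pad.
Only numpy, scipy, OpenCV 4.12 (cv2) and the standard library are available. Lean on these libraries where they do the work, as an engineer would, in place of code of your own. Each camera call takes 0.05 s, during which the arm holds its last target. There are 200 camera calls.

## Task

The cable box on the kitchen-studio counter stands open. Take the cover plate that has a hole in each of its four corners, set it on the box's four snap studs (either way round), then press it down evenly until all four studs have clicked through and it lies flush and level; let go. Leave the other cover, which has only two holes, where it lies.

Things in the scene. Friction and masses are not known exactly. Their poses are not given: they have to be found in the camera images.
- cover: The right cover: grey plastic plate 156 (x) x 121 (y) x 5 mm, about 150 g, flat on the counter, four 25 mm round holes at x +-54, y +-37 mm. On its middle a black bar handle, 70 mm long in x, 16 mm wide in y, 31 to 45 mm above the plate's underside, open below but for a post near each end. Origin: centre of the underside; z up. Half a turn about z makes no difference.
- cable_box: Open dark steel box fixed to the counter, 150 (x) x 115 (y) x 40 mm high, two cable glands on its +x end. Origin: centre of its underside; z up. Four white snap studs at x +-54, y +-37 mm: seat 33 mm wide at 42 mm height, above it a smooth tapered neck, 22 mm thick at the seat, 18 mm at 52 mm, narrowing to 6 mm at the tip, 70 mm. The cones centre a cover let down up to about 6 mm off.
- seat (a point): Point amid the four studs at seat height, 42 mm above the counter; axes as the box. Spring catches jut 5 mm from the necks towards the x ends: the cover first rests loose and level on them, its underside about 15 mm above this point. 10 to 16 N down on the middle of the handle (about 4 N a stud) drives it past them; it snaps when its underside lands on the seats, level with this point.
- other_cover: The wrong cover, a bystander: same plate outline, thickness and handle, but only two 25 mm holes, at x +-54, y 0. Origin: centre of the plate's underside. Lies flat on the counter, to be left there.
There are look-alikes about, which are no part of the job. Leave any blue look-alike of the cable_box alone.

How it is judged:
By the outcome, as a careful person would: the job done as asked, in the order asked, and still so for the second after the job is handed in, with the robot touching nothing.
It also fails if it takes over 48 s, if anything falls off the work surface, if the arm or the gripper's body presses on something with over 40 N, if the wrist force passes 120 N, or if a joint passes its speed limit or range.

## Working session

There is one attempt and no reset: what is moved stays moved. The work goes in short steps, Python scripts to look and compute and a shell command to move; the robot and the scene stay as the last step left them, time stands still between calls to the robot, and variables do not carry over. Pictures are saved under pics/ and viewed, at most 10 in all, crops included, and the job is handed in when it is done.

```bash
mkdir -p pics; python3 - <<'E'
from rig import readout, vision
import cv2,numpy as np
s=readout.get_state(); print(s)
for n in("top","side"):
    cv2.imwrite(f"pics/{n}0.png",vision.get_image(n)); p=vision.camera_params(n)
    R=cv2.Rodrigues(np.array(p["rvec"],float))[0]; print(n,p["intrinsics"],"pos",-R.T@np.array(p["tvec"]).ravel())
E
```

```text
{'clock': 0.0, 'qpos': array([ 1.14998785e+00,  2.76564409e-01,  1.50613893e+00, -1.32679146e-05,
        1.36069186e+00, -1.20988577e-01]), 'qd': array([-3.82170218e-04, -7.24760602e-04, -4.18384191e-04, -7.63399319e-05,
        4.88938338e-04,  6.53289620e-04]), 'effort': array([-1.29354245e-03, -4.16777980e+01, -2.45799494e+01, -5.72344125e-04,
        1.14522668e-02,  1.29561283e-05]), 'position': array([0.16960964, 0.54885873, 0.23045484]), 'ee_rot': array([-2.34926891e-04,  1.49347660e-01,  9.88784337e-01, -8.70136293e-04]), 'contact_force': array([ 0.02601666, -0.1269509 , -0.57147297]), 'moment': array([-0.00520667,  0.05304014, -0.00296534]), 'gripper_force': 0.0, 'width': 0.0855121521560258}
top [[389.02419999   0.         256.29818737]
 [  0.         389.02419999 191.68930278]
 [  0.           0.           1.        ]] pos [0.24796953 0.00915368 0.90746588]
side [[364.06917724   0.         253.75578076]
 [  0.         364.06917724 185.09335113]
 [  0.           0.           1.        ]] pos [0.40925742 0.46527426 0.64517355]
```

View pics/top0.png

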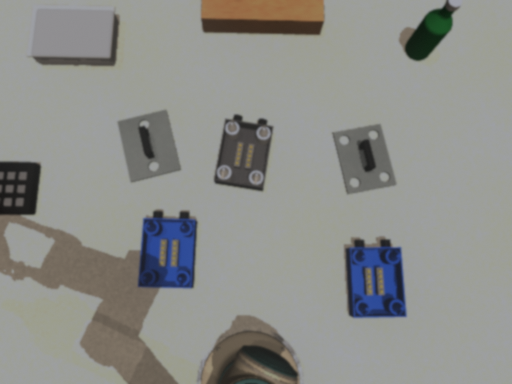

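View pics/side0.png

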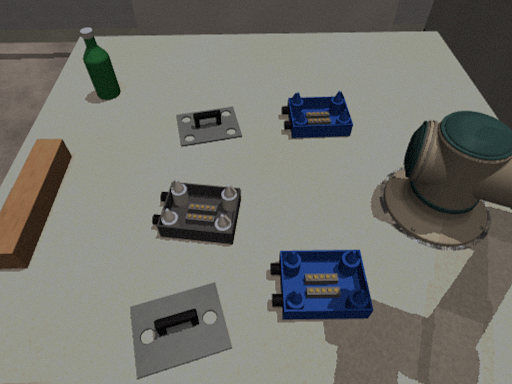

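Top view: the dark box is at (245,155), the four-hole cover at (364,158) and the two-hole cover at (148,147). The boxes at (168,252) and (376,282) are blue look-alikes. The side view shows the same layout: box at (200,212), right cover at (208,126).

```bash
cat > h.py <<'E'
import cv2,numpy as np
from rig import vision
def cam(n):
    p=vision.camera_params(n); R=cv2.Rodrigues(np.array(p["rvec"],float))[0]
    return np.array(p["intrinsics"]),R,np.array(p["tvec"],float).ravel()
def ray(n,uv,z):
    K,R,t=cam(n); c=-R.T@t; d=R.T@np.linalg.solve(K,[uv[0],uv[1],1.]); return c+d*(z-c[2])/d[2]
def proj(n,P):
    K,R,t=cam(n); return cv2.projectPoints(np.array(P,float).reshape(-1,3),R,t,K,None)[0].reshape(-1,2)
E
python3 - <<'E'
from h import *
for n,c in(("top",(330,120,400,196)),("side",(172,102,246,150))):
    im=cv2.imread(f"pics/{n}0.png"); x0,y0,x1,y1=c; g=im[y0:y1,x0:x1].copy()
    hsv=cv2.cvtColor(g,cv2.COLOR_BGR2GRAY); bg=im[y0,x0].astype(int); print(n,"bg",bg,g[g.shape[0]//3,g.shape[1]//3])
    d=np.abs(g.astype(int)-bg).sum(2); m=(d>90).astype(np.uint8)
    cs,hi=cv2.findContours(m,cv2.RETR_CCOMP,cv2.CHAIN_APPROX_NONE)
    i=max(range(len(cs)),key=lambda i:cv2.contourArea(cs[i]))
    M=cv2.moments(cs[i]);u=(M['m10']/M['m00']+x0,M['m01']/M['m00']+y0)
    r=cv2.minAreaRect(cs[i]); print("plate",u,ray(n,u,.005),r)
    for p in cv2.boxPoints(r): print(" corner",ray(n,(p[0]+x0,p[1]+y0),.005))
    for j in range(len(cs)):
        if hi[0][j][3]==i and cv2.contourArea(cs[j])>8:
            M=cv2.moments(cs[j]);u=(M['m10']/M['m00']+x0,M['m01']/M['m00']+y0);print(" hole",u,cv2.contourArea(cs[j]),ray(n,u,.0025))
a=cv2.imread("pics/top0.png")[110:200,205:285];b=cv2.imread("pics/side0.png")[175:250,150:250]
cv2.imwrite("pics/c1.png",np.hstack([cv2.resize(a,(400,450),interpolation=cv2.INTER_CUBIC),cv2.resize(b,(400,300),interpolation=cv2.INTER_CUBIC)[:300].copy() if 0 else cv2.copyMakeBorder(cv2.resize(b,(400,300),interpolation=cv2.INTER_CUBIC),0,150,0,0,0)]))
E
```

```text
top bg [154 159 156] [101 106 105]
plate (363.55931831881196, 158.72831388021262) [ 0.50391176 -0.26977726  0.005     ] ((33.7197151184082, 38.32789611816406), (65.5010757446289, 50.29924392700195), 76.55138397216797)
 corner [ 0.56951179 -0.19408283  0.005     ]
 corner [ 0.6018628  -0.31620582  0.005     ]
 corner [ 0.44172131 -0.34469699  0.005     ]
 corner [ 0.41176134 -0.22601145  0.005     ]
 hole (353.93096646942803, 182.29783037475346) 84.5 [ 0.44584483 -0.24482019  0.0025    ]
 hole (383.6078431372549, 176.81917211328977) 76.5 [ 0.46032425 -0.31717691  0.0025    ]
 hole (343.4074074074074, 139.95679012345678) 81.0 [ 0.55134044 -0.2230003   0.0025    ]
 hole (372.73059360730593, 134.6552511415525) 73.0 [ 0.56614643 -0.29585593  0.0025    ]
side bg [143 151 149] [5 4 2]
plate (207.59873873873875, 126.37882882882883) [ 0.50697177 -0.26265297  0.005     ] ((36.54982376098633, 24.128814697265625), (32.53772735595703, 61.809696197509766), 81.38435363769531)
 corner [ 0.59586199 -0.31252612  0.005     ]
 corner [ 0.43068402 -0.34709303  0.005     ]
 corner [ 0.41845016 -0.21740957  0.005     ]
 corner [ 0.57080584 -0.18857925  0.005     ]
 hole (189.13620071684588, 138.3799283154122) 46.5 [ 0.55219016 -0.22114961  0.0025    ]
 hole (230.65134099616859, 131.80842911877394) 43.5 [ 0.44652612 -0.24264933  0.0025    ]
 hole (185.83333333333334, 119.78048780487805) 41.0 [ 0.56688832 -0.29363583  0.0025    ]
 hole (225.56410256410257, 113.68376068376068) 39.0 [ 0.46102502 -0.31565413  0.0025    ]
```

View pics/c1.png

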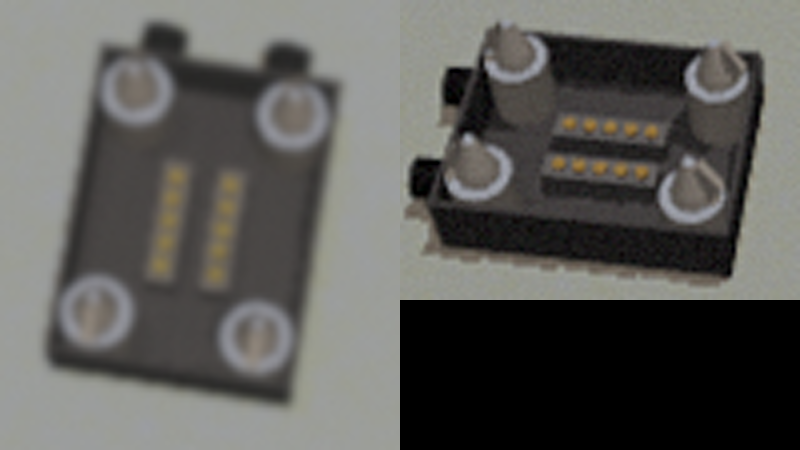

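The crop shows the stud seats clearly. In 5x top pixels they sit at (137,90), (293,115), (95,312) and (257,338). In the side crop at 4x they sit at (115,55), (317,77), (77,170) and (292,195).

```bash
cat >> h.py <<'E'
from rig import readout
from scipy.spatial.transform import Rotation as Ro
def togo(target,yaw_y):   # yaw_y: wanted heading (deg) of tool y (mod 180), tool pointing down
    s=readout.get_state(); q=s["ee_rot"]; R=Ro.from_quat([q[1],q[2],q[3],q[0]])
    y=np.radians(yaw_y); Y=np.array([np.cos(y),np.sin(y),0]); 
    if Y@R.as_matrix()[:,1]<0: Y=-Y
    Z=np.array([0,0,-1.]); T=Ro.from_matrix(np.c_[np.cross(Y,Z),Y,Z])
    print("t",s["clock"],"pos",s["position"].round(4),"F",s["contact_force"].round(1),"w",round(s["width"],4),"grip",s["gripper_force"])
    print("shift mm now-axes",(R.inv().apply(np.array(target)-s["position"])*1e3).round(1),"final-axes",(T.inv().apply(np.array(target)-s["position"])*1e3).round(1),"turn units",np.degrees((R.inv()*T).as_rotvec()/6).round(2))
E
python3 - <<'E'
from h import *
for n,L,k,o in(("top",[(137,90),(293,115),(95,312),(257,338)],5,(205,110)),("side",[(77,170),(115,55),(292,195),(317,77)],4,(150,175))):
    P=np.array([ray(n,((u+.5)/k-.5+o[0],(v+.5)/k-.5+o[1]),.042) for u,v in L]); print(P.round(4),P.mean(0))
    d=(P[0]+P[1]-P[2]-P[3])/2; print("len",np.linalg.norm(d),"yaw",np.degrees(np.arctan2(d[1],d[0])))
    e=(P[0]+P[2]-P[1]-P[3])/2; print("len",np.linalg.norm(e),"yaw+90",np.degrees(np.arctan2(e[1],e[0])))
togo((.5063,-.2692,.15),101.5)
E
```

```text
[[ 0.5639  0.0477  0.042 ]
 [ 0.5529 -0.0252  0.042 ]
 [ 0.4571  0.0647  0.042 ]
 [ 0.446  -0.0094  0.042 ]] [0.50496247 0.01946343 0.042     ]
len 0.10809571697669214 yaw -8.73762370119896
len 0.07433069209240735 yaw+90 81.45317391395656
[[ 0.5653  0.0481  0.042 ]
 [ 0.5538 -0.0254  0.042 ]
 [ 0.4576  0.0662  0.042 ]
 [ 0.4462 -0.0073  0.042 ]] [0.50574314 0.0203849  0.042     ]
len 0.10913883642710204 yaw -9.566484861518566
len 0.07439271363397824 yaw+90 81.10472601671682
t 0.1 pos [0.1696 0.5489 0.2305] F [0.8 0.3 0.3] w 0.0855 grip 0.0
shift mm now-axes [-563.3 -682.1   81.5] final-axes [-166.8 -868.8   80.5] turn units [-0.01 -0.01 -4.78]
```

```bash
python3 -m handwheel '[[[0,0,0],[0,0,-0.96],-1],[[0,0,0],[0,0,-0.96],-1],[[0,0,0],[0,0,-0.96],-1],[[0,0,0],[0,0,-0.96],-1],[[0,0,0],[0,0,-0.94],-1],[[-11,-54,0],[0,0,0],-1],[[-11,-54,0],[0,0,0],-1],[[-11,-54,0],[0,0,0],-1],[[-11,-54,0],[0,0,0],-1],[[-11,-54,0],[0,0,0],-1],[[-11,-54,0],[0,0,0],-1],[[-11,-54,0],[0,0,0],-1],[[-11,-54,0],[0,0,0],-1],[[-11,-54,0],[0,0,0],-1],[[-11,-54,0],[0,0,0],-1],[[-11,-54,0],[0,0,0],-1],[[-11,-54,0],[0,0,0],-1],[[-11,-54,0],[0,0,0],-1],[[-11,-54,0],[0,0,0],-1],[[-11,-54,0],[0,0,0],-1]]' | tail -3; python3 -c "
from h import *
togo((.5063,-.2692,.12),101.5)"
```

```text
contact_force: [0.1, 0.3, 0.3]
width: 0.0856
gripper_force: 0.0
t 2.6 pos [ 0.4933 -0.2131  0.2309] F [0.1 0.3 0.3] w 0.0856 grip 0.0
shift mm now-axes [ -1.6 -57.6 110.8] final-axes [ -1.6 -57.5 110.9] turn units [ 0.01 -0.   -0.  ]
```

```bash
python3 -m handwheel '[[[-0.8,-29,20],[0,0,0],-1],[[-0.8,-28.5,20],[0,0,0],-1],[[0,0,40],[0,0,0],-1],[[0,0,40],[0,0,0],-1],[[0,0,30],[0,0,0],-1],[[0,0,25],[0,0,0],-1],[[0,0,20],[0,0,0],-1],[[0,0,10],[0,0,0],-1],[[0,0,0],[0,0,0],-1],[[0,0,0],[0,0,0],-1]]' | tail -3; python3 -c "
from h import *
togo((.5063,-.2692,.021),101.5)
for n in ('side','top'): cv2.imwrite('pics/%s1.png'%n,vision.get_image(n))
im=cv2.imread('pics/side1.png')[70:170,150:280]; cv2.imwrite('pics/c2.png',cv2.resize(im,None,fx=5,fy=5))"
```

```text
contact_force: [-0.1, -0.7, -0.0]
width: 0.0858
gripper_force: 0.0
t 3.85 pos [ 0.5066 -0.2678  0.027 ] F [-0.1 -0.7 -0. ] w 0.0858 grip 0.0
shift mm now-axes [ 0.6 -1.3  6. ] final-axes [ 0.6 -1.3  6. ] turn units [-0.01  0.01  0.  ]
```

View pics/c2.png

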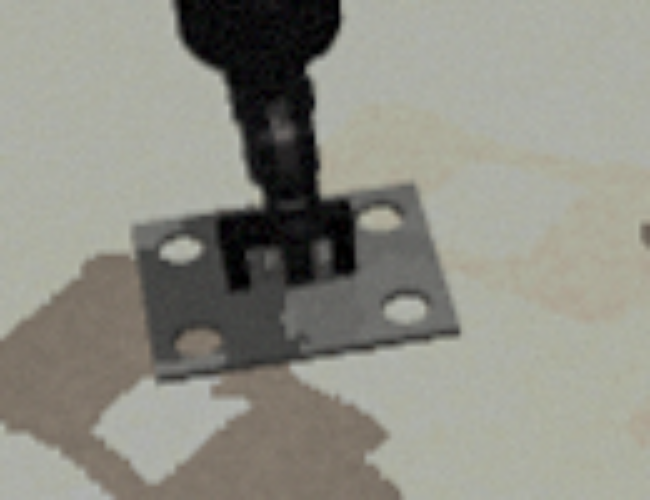

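The gripper straddles the bar, with the bar running from about (225,215) to (355,215) in the crop. I'll lower the last 6 mm and close.

```bash
python3 -m handwheel '[[[0.6,-1.3,5.5],[0,0,0],-1],[[0,0,0],[0,0,0],1],[[0,0,0],[0,0,0],1],[[0,0,0],[0,0,0],1],[[0,0,0],[0,0,0],1],[[0,0,0],[0,0,0],1],[[0,0,0],[0,0,0],1],[[0,0,0],[0,0,0],1],[[0,0,0],[0,0,0],1]]' 60 ; python3 -c "
from h import *
togo((.5053,.0199,.17),81.1)"
```

```text
clock: 5.08
position: [0.506, -0.269, 0.021]
ee_rot: [0.0, -0.1, 0.995, -0.0]
contact_force: [-0.1, -0.2, 2.4]
width: 0.0149
gripper_force: 59.5
t 5.075 pos [ 0.506 -0.269  0.021] F [-0.1 -0.2  2.4] w 0.0149 grip 59.48996722698212
shift mm now-axes [ -57.   283.2 -149.1] final-axes [  45.4  285.3 -149. ] turn units [-0.    0.01  3.4 ]
```

```bash
python3 -m handwheel '[[[0,0,-15],[0,0,0],1],[[0,0,-30],[0,0,0],1],[[0,0,-35],[0,0,0],1],[[0,0,-35],[0,0,0],1],[[0,0,-34],[0,0,0],1],[[0,0,0],[0,0,0.8],1],[[0,0,0],[0,0,0.9],1],[[0,0,0],[0,0,0.9],1],[[0,0,0],[0,0,0.8],1],[[4,25,0],[0,0,0],1],[[6,40,0],[0,0,0],1],[[7,44,0],[0,0,0],1],[[7,44,0],[0,0,0],1],[[7,44,0],[0,0,0],1],[[6,40,0],[0,0,0],1],[[5,28,0],[0,0,0],1],[[3,20,0],[0,0,0],1],[[0,0,0],[0,0,0],1],[[0,0,0],[0,0,0],1],[[0,0,0],[0,0,0],1]]' |tail -3; python3 -c "
from h import *
togo((.5053,.0199,.105),81.1)
for n in ('side','top'): cv2.imwrite('pics/%s2.png'%n,vision.get_image(n))
"
```

```text
contact_force: [0.0, 0.5, -1.3]
width: 0.0148
gripper_force: 59.0
t 7.575 pos [0.5052 0.0192 0.1698] F [ 0.   0.5 -1.3] w 0.0148 grip 59.03735339641571
shift mm now-axes [-0.   0.7 64.8] final-axes [-0.   0.7 64.8] turn units [-0. -0. -0.]
```

View pics/side2.png

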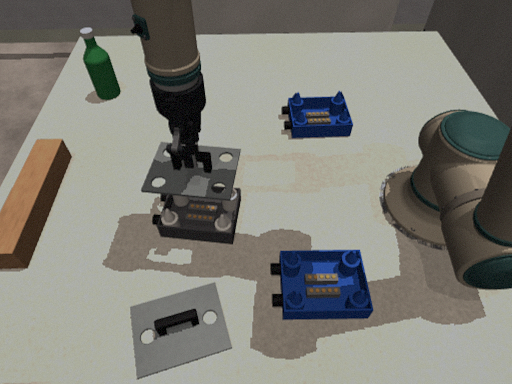

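The plate is held level above the box, with holes at about (158,183), (226,157) and (218,188) in the side view. I'll measure its offset in the hand.

```bash
python3 - <<'E'
from h import *
z=.1698-.021
C=np.array([.5052,.0192]); a=np.radians(-8.9); Rz=np.array([[np.cos(a),-np.sin(a)],[np.sin(a),np.cos(a)]])
for x in(-.054,.054):
  for y in(-.037,.037):
    e=np.r_[C+Rz@[x,y],z+.0025]; print((x,y),proj("side",e).round(1),"under-stud seen?")
    # outer corners of the plate top
for x in(-.078,.078):
  for y in(-.0605,.0605):
    print("corner",(x,y),proj("side",np.r_[C+Rz@[x,y],z+.005]).round(1))
im=cv2.imread("pics/side2.png")[135:205,130:255]
im=cv2.resize(im,None,fx=6,fy=6,interpolation=cv2.INTER_CUBIC)
def dot(p,c): cv2.circle(im,tuple(int(v) for v in ((p-[130,135]+.5)*6)),3,c,-1)
for x in(-.054,.054):
  for y in(-.037,.037): dot(proj("side",np.r_[C+Rz@[x,y],z+.0025])[0],(0,0,255))
for x in(-.078,.078):
  for y in(-.0605,.0605): dot(proj("side",np.r_[C+Rz@[x,y],z+.005])[0],(0,255,0))
cv2.imwrite("pics/c3.png",im)
E
```

```text
(-0.054, -0.037) [[225.9 157.2]] under-stud seen?
(-0.054, 0.037) [[218.6 187.7]] under-stud seen?
(0.054, -0.037) [[169.7 152.1]] under-stud seen?
(0.054, 0.037) [[158.4 181.8]] under-stud seen?
corner (-0.078, -0.0605) [[240.4 148.6]]
corner (-0.078, 0.0605) [[229.9 198.9]]
corner (0.078, -0.0605) [[160.7 141.4]]
corner (0.078, 0.0605) [[140.7 189.9]]
```

View pics/c3.png

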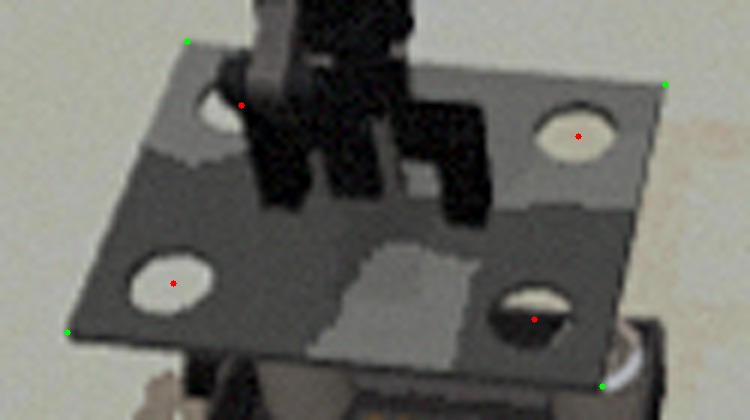

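The projected points match the plate to within about 1 mm, so the grasp is centred and the plate is level. Next I'll lower it onto the catches.

```bash
python3 -m handwheel '[[[-0.3,1,20],[0,0,0],1],[[0,0,25],[0,0,0],1],[[0,0,20],[0,0,0],1],[[0,0,10],[0,0,0],1],[[0,0,5],[0,0,0],1],[[0,0,4],[0,0,0],1],[[0,0,3],[0,0,0],1],[[0,0,2],[0,0,0],1],[[0,0,1],[0,0,0],1],[[0,0,0],[0,0,0],1],[[0,0,0],[0,0,0],1]]' 100; python3 -c "
from h import *
print(readout.get_state()['moment'])
togo((.5055,.0202,.063),81.1)
cv2.imwrite('pics/side3.png',vision.get_image('side'))
cv2.imwrite('pics/c4.png',cv2.resize(cv2.imread('pics/side3.png')[150:260,130:260],None,fx=5,fy=5))"
```

```text
clock: 9.05
position: [0.5059, 0.0206, 0.0799]
ee_rot: [0.0, 0.078, 0.997, 0.0]
contact_force: [-0.1, 0.1, -1.9]
width: 0.0142
gripper_force: 99.5
[ 0.00085254 -0.01901215 -0.01643135]
t 9.05 pos [0.5059 0.0206 0.0799] F [-0.1  0.1 -1.9] w 0.0142 grip 99.5401668548584
shift mm now-axes [ 0.4 -0.5 16.9] final-axes [ 0.4 -0.5 16.9] turn units [0. 0. 0.]
```

View pics/c4.png

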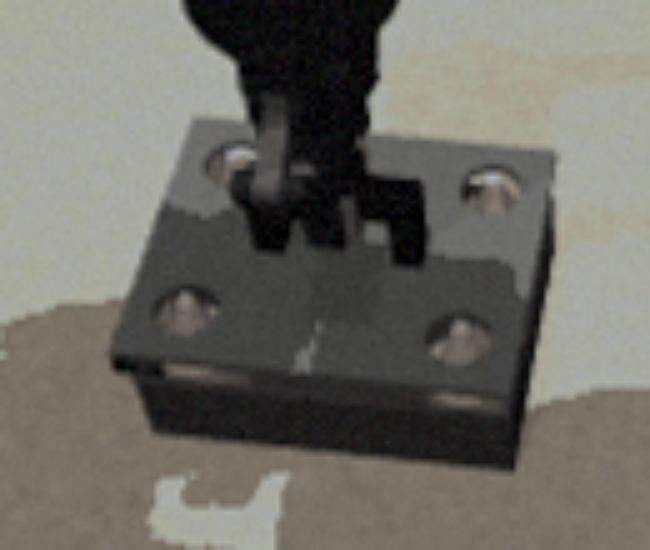

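All four studs show in the holes. No contact force yet, so I'll press in small steps.

```bash
python3 -m handwheel '[[[0,0,2],[0,0,0],1],[[0,0,2],[0,0,0],1],[[0,0,2],[0,0,0],1],[[0,0,0],[0,0,0],1]]' | grep -E "pos|force"; python3 -m handwheel '[[[0,0,2],[0,0,0],1],[[0,0,2],[0,0,0],1],[[0,0,2],[0,0,0],1],[[0,0,0],[0,0,0],1]]' | grep -E "pos|force"; python3 -m handwheel '[[[0,0,1.5],[0,0,0],1],[[0,0,1.5],[0,0,0],1],[[0,0,1],[0,0,0],1],[[0,0,0],[0,0,0],1]]' | grep -E "pos|force"; python3 -c "
from rig import readout
print(readout.get_state()['moment'])"
```

```text
position: [0.5061, 0.0206, 0.0742]
contact_force: [-1.1, 0.4, 4.8]
gripper_force: 100.4
position: [0.5057, 0.0206, 0.0675]
contact_force: [-1.2, 0.3, 0.8]
gripper_force: 100.0
position: [0.506, 0.0206, 0.0635]
contact_force: [0.2, 0.3, -2.4]
gripper_force: 99.6
[ 0.04623884 -0.01370286 -0.00527676]
```

```bash
python3 -m handwheel '[[[0,0,1],[0,0,0],1],[[0,0,0],[0,0,0],1],[[0,0,0],[0,0,0],1]]' | grep -E "pos|contact"; python3 -m handwheel '[[[0,0,1],[0,0,0],1],[[0,0,0],[0,0,0],1],[[0,0,0],[0,0,0],1]]' | grep -E "pos|contact"; python3 -c "
from rig import readout
print(readout.get_state()['moment'])"
```

```text
position: [0.5061, 0.0206, 0.0631]
contact_force: [-0.8, -1.0, 3.4]
position: [0.5061, 0.0206, 0.0631]
contact_force: [-2.7, 0.5, 10.7]
[-0.01475843  0.44741191 -0.01506944]
```

```bash
python3 -m handwheel '[[[0,0,1],[0,0,0],1],[[0,0,0],[0,0,0],1],[[0,0,0],[0,0,0],1]]' | grep -E "pos|contact"; python3 -m handwheel '[[[0,0,-3],[0,0,0],1],[[0,0,0],[0,0,0],1],[[0,0,0],[0,0,0],1]]' 20| grep -E "pos|contact"; python3 -m handwheel '[[[0,0,0],[0,0,0],-1],[[0,0,0],[0,0,0],-1],[[0,0,0],[0,0,0],-1],[[0,0,0],[0,0,0],-1],[[0,0,0],[0,0,0],-1],[[0,0,0],[0,0,0],-1],[[0,0,0],[0,0,0],-1],[[0,0,-20],[0,0,0],-1],[[0,0,-50],[0,0,0],-1],[[0,0,-50],[0,0,0],-1],[[0,0,-30],[0,0,0],-1],[[0,-50,0],[0,0,0],-1],[[0,-50,0],[0,0,0],-1],[[0,-50,0],[0,0,0],-1],[[0,-50,0],[0,0,0],-1],[[0,0,0],[0,0,0],-1],[[0,0,0],[0,0,0],-1]]'; python3 - <<'E'
from h import *
for n in ("side","top"): cv2.imwrite(f"pics/{n}4.png",vision.get_image(n))
def up(im,s): return cv2.resize(im,s,interpolation=cv2.INTER_CUBIC)
im=up(cv2.imread("pics/side4.png")[160:270,130:270],(784,590))
C=np.array([.5059,.0204]); a=np.radians(-8.9); Rz=np.array([[np.cos(a),-np.sin(a)],[np.sin(a),np.cos(a)]])
for x in(-.078,.078):
  for y in(-.0605,.0605):
    p=proj("side",np.r_[C+Rz@[x,y],.047])[0]; cv2.circle(im,(int((p[0]-130+.5)*5.6),int((p[1]-160+.5)*5.36)),3,(0,255,0),-1)
cv2.imwrite("pics/c5.png",im)
E
```

```text
position: [0.5062, 0.0206, 0.0631]
contact_force: [-5.5, 0.8, 17.6]
position: [0.5055, 0.0207, 0.0632]
contact_force: [0.0, 0.7, -1.2]
clock: 14.22
position: [0.4747, -0.1767, 0.2136]
ee_rot: [-0.0, 0.078, 0.997, 0.001]
contact_force: [-0.8, -0.2, -0.1]
width: 0.0851
gripper_force: 0.0
```

View pics/c5.png

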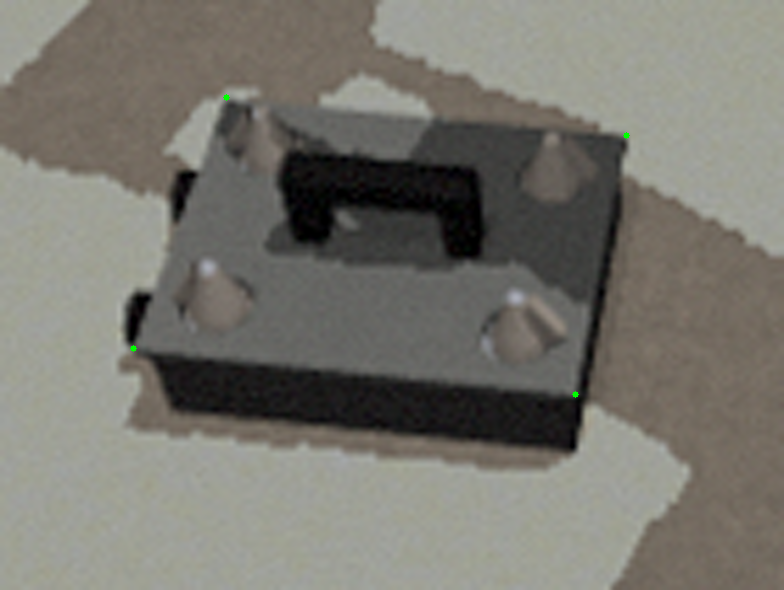

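View pics/top4.png

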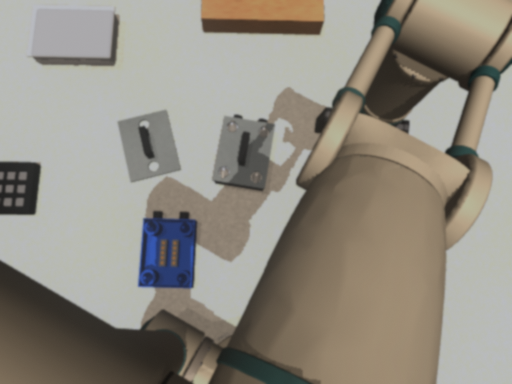

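The four plate corners in the side crop lie on the points predicted for a flush, level plate, and all four studs stand through the holes. In the top view the other cover is unmoved at (148,147). Handing in.

```bash
python3 -c "
from rig import manip
print(manip.sign_off())"
```

```text
the job is handed in; nothing more can be done
None
```

The four-hole cover is pressed flush and level on all four studs and released, the two-hole cover was not touched, and the job is handed in at about 14 s on the robot clock (no verdict came back).

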